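# Tuck the sugar box's spring flap under its lip

## Task

The sugar box has been left open on the coffee table. With the fingertips alone, fold its yellow spring flap over, press it flat and push it along until its edge is tucked well beneath the brass lip, so that it stays shut by itself when you let go. Just touch and push: do not lift, tip or shove the box from its place, and leave the coffee pot, cups, sugar bowl and dispenser as they stand.

Things in the scene. Friction and masses are not known exactly. Their poses are not given: they have to be found in the camera images.
- sugar_box: loose wooden sugar box, dark magenta with yellow and green lozenges, full of sugar cubes, about 0.85 kg, 110 (its x) x 104 (its y) mm, rim 60 mm high. Origin: centre of its underside, z up. The flap is hinged along its -x side; a brass lip runs across its +x side, so the flap folds over and is tucked towards +x
- flap (a joint): fold angle in rad of the yellow flap (a stiff plate 92 wide along y, 3 thick, reaching from 3 to 83 mm from the hinge axis). 0 = flat over the box, 1.57 = upright, stop at 1.95 (leaning out to -x). A light spring stands it up towards 1.6: to hold it flat takes about 1 N at 50 mm from the hinge. Starts at 1.3 to 1.8
- tuck (a joint): how far in m the flap with its hinge pin has been slid along the box's +x in its slots: 0 = back (starts at 0 to 0.003), 0.018 = stop. Sliding takes about 2 N; it stays where it is left; a level push on the flap or rib while folding can slide it too. Untucked, the flap springs up again to about 1. With the flap flat, its edge clears the lip below 0.006 and lies 12 mm under it at 0.018
- flap_hinge (a point): middle of the flap's steel hinge pin, 63 mm above the box's underside and 52 mm (less the tuck value) from its centre towards -x; the axis runs along the box's y
- flap_edge (a point): middle of the flap's free edge, mid-thickness, 83 mm from the hinge axis
- flap_rib (a point): blue thumb rib on the flap's outer face (the upper face when flat), 64 long along y, 6 high, 6 thick, from 55 to 61 mm from the hinge axis. This point: middle of the rib's foot on its hinge side, on the flap's outer face. A fingertip set on the flap on the hinge side of the rib can push the flat flap along by it
- lip_edge (a point): brass lip fixed to the box: bar 104 along y, 18 wide, 4 thick, held by a post 48 to 52 mm out on each side. This point: middle of the lower edge that looks to the hinge, 67.5 mm above the box's underside, 37 mm from its centre towards +x; the flat flap's upper face is 3 mm below the lip's underside
- jebena: bystander: dark clay coffee pot, 200 mm tall, 136 across, with spout and handle, standing on a straw-coloured ring 20 mm high; origin at the centre of its underside
- sugar_bowl: bystander: chrome sugar bowl with closed hinged lid, 100 mm across, 93 tall; origin under its centre
- dispenser: bystander: frosted plastic push dispenser, 52 mm across, 92 tall; origin under its centre
- cup1: bystander: small white porcelain cup, 54 mm across, 45 tall, standing about 115 to 175 mm from the middle of the sugar box; origin under its centre
- cup2: bystander: small white porcelain cup, 54 mm across, 45 tall, standing about 115 to 175 mm from the middle of the sugar box; origin under its centre
- cup3: bystander: small white porcelain cup, 54 mm across, 45 tall, standing about 115 to 175 mm from the middle of the sugar box; origin under its centre
- cup4: bystander: small white porcelain cup, 54 mm across, 45 tall, standing about 115 to 175 mm from the middle of the sugar box; origin under its centre
- cup5: bystander: small white porcelain cup, 54 mm across, 45 tall, standing about 115 to 175 mm from the middle of the sugar box; origin under its centre
Mind the look-alikes: they are no part of the job. What is shaped like the sugar_box but purple or turquoise is not meant.

How it is judged:
By the outcome, as a careful person would: the job done as asked, in the order asked, and still so for the second after the job is handed in, with the robot touching nothing.
It also fails if it takes over 37 s, if anything falls off the work surface, if the arm or the gripper's body presses on something with over 40 N, if the wrist force passes 120 N, or if a joint passes its speed limit or range.

## Robot

A 6-joint arm with a two-finger parallel gripper is mounted at the origin on the work surface. World frame = base frame: x ahead of the robot, y to its left, z up, the work surface at z = 0. Lengths are in mm, angles in degrees, forces in N, time in s.
With the tool pointing down it reaches from about 325 to 750 mm from the base axis. Payload 7.6 kg.
Tool frame: the origin (TCP) lies midway between the tips of the shut fingers; the grasp point (between the pads) lies 19 mm behind it; x points along the fingers, z is the direction in which the jaws open and shut, and the axes are right-handed (so a half turn about x gives the same grasp; the last joint's range is limited). The gripper opens to 85 mm and grips with 20 to 120 N. Pads are 22 mm wide; open, the fingers measure 114 mm over their backs; the gripper's body (76 mm by 85 mm) begins 54 mm behind the grasp point. The pads swing forward as they close: fully open they stand 13 mm farther back than shut.
Start: joints at [59.57, 2.991, 80.254, -0, 96.75, -4.028], TCP at [233.437, 470.269, 231.323] pointing down, gripper open.
Joint ranges: [-166.34, 166.34], [-52.06, 124.39], [6.96, 135.62], [-60.46, 240.46], [14.63, 156.25], [-167.68, 167.68]. Speed limits (degrees/s): [147.25, 147.25, 172.46, 180, 180, 180].

## Interface

Orientations are given as a 3x3 rotation matrix whose columns are the frame's x, y, z axes.
In Python, from bench import r gives the robot as it stands. The module is installed in compiled form; this text tells all that it offers.
- The arm moves only by the shell command python3 -m creep 'ROWS' [FORCE]. ROWS is JSON, a list of rows, each a list of 3 entries, a list of its own where there are three numbers: the closure, from -1 (fully open) to 1 (shut), then the shift along the world's x, y, z in m, then the turn about the world's z in rad. A call has exactly 8 rows; each row shifts and turns the commanded pose from where the row before left it; what a row does not reach is not made up. A row lasts 1/10 s, in which the tool goes at most 50 mm and 8.59 degrees, less where a joint would pass 70% of its speed; a pose out of reach is approached as far as the arm can. A call is refused whole if a number of a shift passes 0.05 or a number of a turn 0.15, either way. A call with a gripper value outside its range is refused whole. The fingers move at their own pace and stop on an object; FORCE is the grip in N (left out, the last holds). Time passes only in rows, so rows that do not move let the fingers close, or fill a call up. It gives the time, the measured TCP pose, the force and the opening at its end, in the units of the state.
- r.read_state(): the state, without advancing time (a new reading comes with each control period).
- r.get_image(name): name is "side" or "top" or "wrist"; returns the picture (400x640x3 uint8, red, green, blue); there is no depth.
- r.camera_model(name): a dict with "fx", "fy", "cx", "cy" (pixels), "extrinsics" (4x4, takes a point from world to camera coordinates); the wrist camera has in their place "hand_eye" (4x4, takes a point from camera to tool coordinates, whose origin is the TCP and whose axes are the tool frame's). Camera axes: x right, y down, z forward; pixel columns grow to the right and rows downward; lengths in mm; the calibration is good to about 2 mm. A picture is of the moment at which its call begins: read the wrist's pose just before it. camera_model takes no time and is no camera call.
- r.hand_in(): hands the job in, once; it reports no verdict.
The state is a dict: "time": time; "joint_pos": joint angles; "qvel": joint speeds; "joint_efforts": joint torques, N m; "eef_pos": TCP position; "eef_rot": TCP orientation; "contact_force": force on the tool from outside, world axes, zero at the start; "torque": the same for the moment, N m; "width": finger opening in mm.
Only numpy, scipy, OpenCV 4.12 (cv2) and the standard library are available. Lean on these libraries where they do the work, as an engineer would, in place of code of your own. Each camera call takes 0.05 s, during which the arm holds its last target. There are 200 camera calls.

## Working session

There is one attempt and no reset: what is moved stays moved. The work goes in short steps, Python scripts to look and compute and a shell command to move; the robot and the scene stay as the last step left them, time stands still between calls to the robot, and variables do not carry over. Pictures are saved under pics/ and viewed, about 8 in all and at most 12, crops included, and the job is handed in when it is done.

```bash
mkdir -p pics
python3 - <<'E'
from bench import r
import cv2,numpy as np
for n in("top","side"):
    im=r.get_image(n);cv2.imwrite(f"pics/{n}0.png",im[:,:,::-1]);m=r.camera_model(n)
    print(n,m["fx"],m["cx"],m["cy"],np.round(m["extrinsics"],3).tolist())
s=r.read_state();print(s["time"],s["eef_pos"],np.round(s["eef_rot"],3).tolist(),s["width"]);print(r.camera_model("wrist"))
E
```

```text
top 485.09965656484786 327.32392958345343 202.76926781077674 [[0.008, -1.0, 0.002, 1.062], [-0.994, -0.008, -0.105, 617.927], [0.105, -0.001, -0.994, 1472.863], [0.0, 0.0, 0.0, 1.0]]
side 465.7556363531361 317.2659388959011 196.96565558904084 [[0.733, -0.68, -0.021, -431.717], [-0.468, -0.482, -0.741, 340.242], [0.493, 0.553, -0.672, 1101.887], [0.0, 0.0, 0.0, 1.0]]
0.1 [233.29702824 470.03354781 230.56499857] [[-0.001, -0.896, 0.445], [-0.001, 0.445, 0.896], [-1.0, 0.0, -0.001]] 85.28162461737566
{'fx': 296.7501439054055, 'fy': 296.7501439054055, 'cx': 322.97234966444825, 'cy': 202.33412591941243, 'hand_eye': array([[ 1.45578331e-03, -2.58501492e-01,  9.66009761e-01,
        -1.41341204e+02],
       [-4.64916973e-04, -9.66010856e-01, -2.58501085e-01,
         6.60304176e+01],
       [ 9.99998832e-01, -7.27927691e-05, -1.52648421e-03,
        -4.28731269e-01],
       [ 0.00000000e+00,  0.00000000e+00,  0.00000000e+00,
         1.00000000e+00]])}
```

View pics/top0.png

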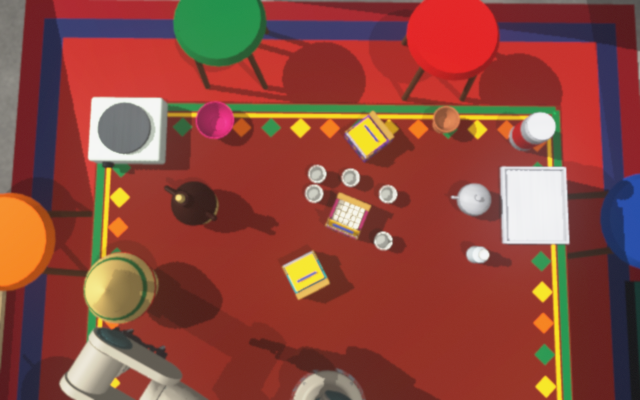

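View pics/side0.png

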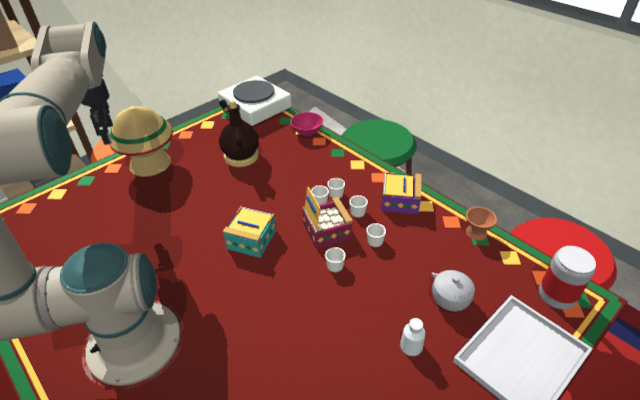

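Candidates: the open magenta box at top (349,215) / side (327,218); the turquoise one at top (306,275), shut; the purple one at top (370,135), shut. I choose the open magenta one and check it in a crop.

```bash
cat > h.py <<'E'
import numpy as np,cv2
from bench import r
def ray(n,u,v,st=None):
    m=r.camera_model(n);d=np.array([(u-m["cx"])/m["fx"],(v-m["cy"])/m["fy"],1.])
    if n=="wrist":
        R=np.array(st["eef_rot"]);h=m["hand_eye"];return R@h[:3,3]+np.array(st["eef_pos"]),R@h[:3,:3]@d
    E=np.array(m["extrinsics"]);return -E[:3,:3].T@E[:3,3],E[:3,:3].T@d
def onz(n,u,v,z,st=None):
    o,d=ray(n,u,v,st);return o+d*(z-o[2])/d[2]
def proj(n,p,st=None):
    m=r.camera_model(n)
    if n=="wrist":
        R=np.array(st["eef_rot"]);h=m["hand_eye"];c=h[:3,:3].T@(R.T@(np.array(p)-st["eef_pos"])-h[:3,3])
    else: E=np.array(m["extrinsics"]);c=E[:3,:3]@p+E[:3,3]
    return np.array([m["fx"]*c[0]/c[2]+m["cx"],m["fy"]*c[1]/c[2]+m["cy"]])
E
python3 - <<'E'
import cv2,numpy as np
a=cv2.imread("pics/top0.png")[150:270,290:410];b=cv2.imread("pics/side0.png")[165:285,275:395]
cv2.imwrite("pics/c0.png",np.hstack([cv2.resize(q,(400,400),interpolation=cv2.INTER_CUBIC) if 0 else cv2.resize(q,None,fx=3.33,fy=3.33,interpolation=cv2.INTER_CUBIC) for q in(a,b)]))
from h import *
for u,v in((349,215),(317,173),(350,177),(388,193),(314,193),(382,240)):print(np.round(onz("top",u,v,60)))
E
```

```text
[578. -60.  60.]
[707.  39.  60.]
[695. -63.  60.]
[ 647. -179.   60.]
[645.  47.  60.]
[ 503. -160.   60.]
```

View pics/c0.png

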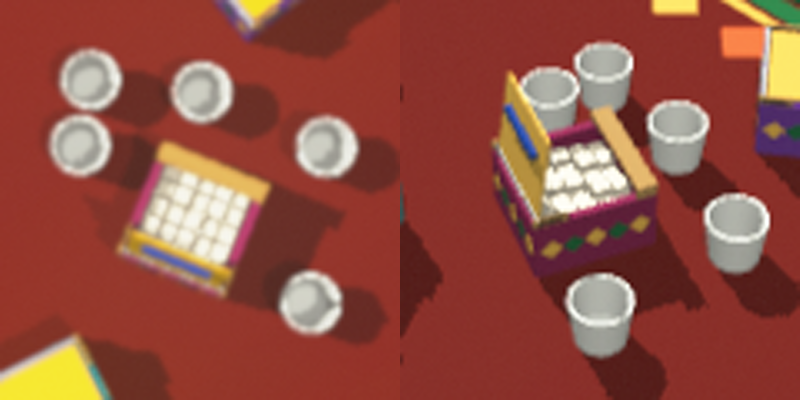

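The crop confirms it: an open magenta box with sugar cubes. The yellow flap with its blue rib stands on the robot side (top ~(343,232)) and the brass lip on the far side (top ~(355,202)). I move over it with the jaws shut, to look through the wrist camera.

```bash
R='[[1,[0.02,-0.033,0],0],[1,[0.02,-0.033,0],0],[1,[0.02,-0.033,0],0],[1,[0.02,-0.033,0],0],[1,[0.02,-0.033,0],0],[1,[0.02,-0.033,0],0],[1,[0.02,-0.033,0],0],[1,[0.02,-0.033,0],0]]' ; true
python3 -m creep '[[1,[0.02,-0.033,0.002],0],[1,[0.02,-0.033,0.002],0],[1,[0.02,-0.033,0.002],0],[1,[0.02,-0.033,0.002],0],[1,[0.02,-0.033,0.002],0],[1,[0.02,-0.033,0.002],0],[1,[0.02,-0.033,0.002],0],[1,[0.02,-0.033,0.002],0]]' 30
python3 -m creep '[[1,[0.02,-0.033,0],0],[1,[0.02,-0.033,0],0],[1,[0.02,-0.033,0],0],[1,[0.02,-0.033,0],0],[1,[0.02,-0.033,0],0],[1,[0.02,-0.033,0],0],[1,[0.01,-0.02,0],0],[1,[0,0,0],0]]'
python3 - <<'E'
from h import *
import json
s=r.read_state();im=r.get_image("wrist");cv2.imwrite("pics/w1.png",im[:,:,::-1])
json.dump({k:np.array(s[k]).tolist() for k in("eef_pos","eef_rot")},open("w1.json","w"))
print(s["time"],s["eef_pos"],np.round(s["eef_rot"],3).tolist(),s["width"],s["contact_force"])
E
```

```text
time: 0.9
eef_pos: [393.8, 204.8, 247.1]
eef_rot: [[-0.0, -0.896, 0.445], [-0.0, 0.445, 0.896], [-1.0, 0.0, -0.0]]
contact_force: [0.4, -0.3, -0.7]
width: 0.0
time: 1.7
eef_pos: [523.9, -14.0, 246.3]
eef_rot: [[-0.002, -0.894, 0.448], [-0.0, 0.448, 0.894], [-1.0, 0.001, -0.001]]
contact_force: [-0.7, 0.1, -0.1]
width: 0.0
1.7 [523.8848211  -14.00978422 246.25120994] [[-0.002, -0.894, 0.448], [-0.0, 0.448, 0.894], [-1.0, 0.001, -0.001]] 0.017072025059765357 [-0.69913223  0.11384788 -0.14308734]
```

View pics/w1.png

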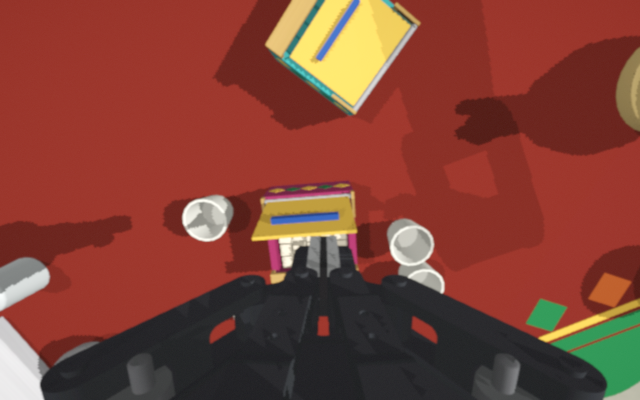

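Wrist view: the magenta box sits at about (308,225). The flap plate runs from about (262,200) to (357,235), with the blue rib at about (305,217). I enlarge all three views for corner picking.

Run:
```python
from h import *
def crop(f,x,y,w,h,k):
    a=cv2.resize(cv2.imread(f)[y:y+h,x:x+w],None,fx=k,fy=k,interpolation=cv2.INTER_CUBIC)
    for i in range(0,w,10):
        cv2.line(a,(i*k,0),(i*k,6),(255,255,255),1);cv2.putText(a,str(x+i),(i*k,16),0,.35,(255,255,255),1)
    for j in range(0,h,10):
        cv2.line(a,(0,j*k),(6,j*k),(255,255,255),1);cv2.putText(a,str(y+j),(8,j*k+4),0,.35,(255,255,255),1)
    return a
t=crop("pics/top0.png",320,190,56,54,7)[:,:392];s=crop("pics/side0.png",300,183,58,68,7)[:,:400]
w=crop("pics/w1.png",240,175,132,75,6)[:,:792]
for n,i in(("ts",(t,s)),):
    h=max(x.shape[0] for x in i);cv2.imwrite("pics/ts.png",np.hstack([cv2.copyMakeBorder(x,0,h-x.shape[0],0,0,0) for x in i]))
cv2.imwrite("pics/w1c.png",w)
for f in("top0","side0","w1"):
    im=cv2.imread(f"pics/{f}.png");H=cv2.cvtColor(im,cv2.COLOR_BGR2HSV)
    M=cv2.inRange(H,(105,120,60),(125,255,255));n,l,st,c=cv2.connectedComponentsWithStats(M)
    for i in range(1,n):
        if 12<st[i,4]<900:
            ys,xs=np.where(l==i);print(f,st[i],np.round(c[i],1),np.round(cv2.boxPoints(cv2.minAreaRect(np.c_[xs,ys])),1).tolist())
```

```text
top0 [ 56  20  34  17 251] [68.3 26.1] [[55.099998474121094, 20.799999237060547], [86.0, 12.699999809265137], [90.0999984741211, 28.399999618530273], [59.20000076293945, 36.5]]
side0 [  0  69  25  30 425] [ 9.3 80.9] [[-12.0, 85.19999694824219], [11.800000190734863, 63.0], [24.600000381469727, 76.5999984741211], [0.800000011920929, 98.9000015258789]]
side0 [404 178   1  14  14] [404.  184.5] [[404.0, 191.0], [404.0, 191.0], [404.0, 178.0], [404.0, 178.0]]
side0 [307 197   9  15  36] [311.1 204.6] [[306.20001220703125, 197.39999389648438], [308.20001220703125, 196.39999389648438], [315.3999938964844, 210.8000030517578], [313.3999938964844, 211.8000030517578]]
side0 [238 221  20   7  35] [247.4 223.9] [[237.6999969482422, 222.1999969482422], [238.10000610351562, 220.8000030517578], [257.3999938964844, 225.60000610351562], [257.0, 227.0]]
side0 [609 321  31  29 378] [625.2 334.3] [[608.5999755859375, 330.1000061035156], [615.2000122070312, 320.20001220703125], [645.0, 340.0], [638.4000244140625, 349.8999938964844]]
w1 [317   0  42  60 327] [338.   28.5] [[316.20001220703125, 56.79999923706055], [355.20001220703125, -1.7999999523162842], [359.20001220703125, 0.800000011920929], [320.1000061035156, 59.400001525878906]]
w1 [271 213  67  11 430] [304.2 217.7] [[270.79998779296875, 216.89999389648438], [336.8999938964844, 212.0], [337.3999938964844, 218.5], [271.29998779296875, 223.39999389648438]]
```

View pics/ts.png

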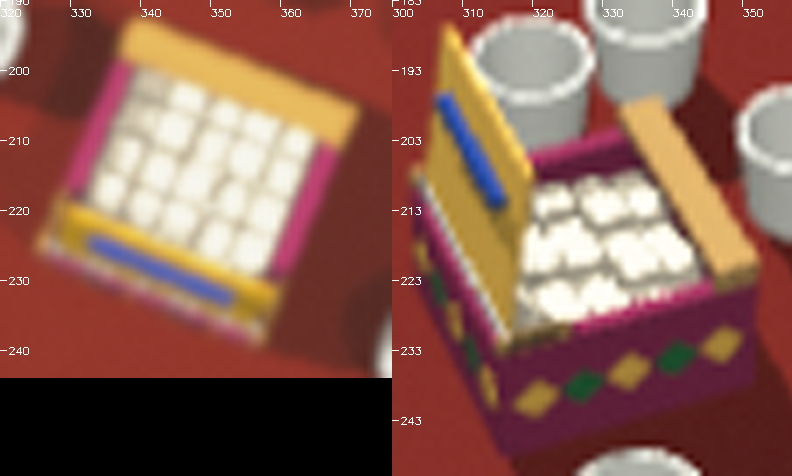

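View pics/w1c.png

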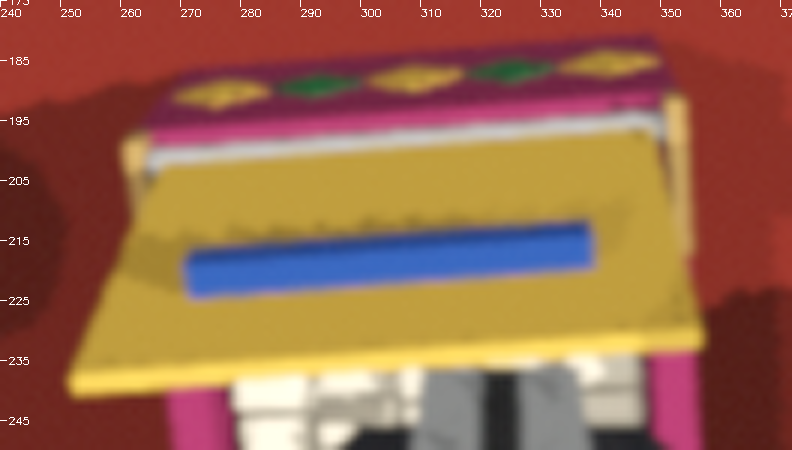

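Run:
```python
from h import *
import json
st=json.load(open("w1.json"))
f=lambda l,n,pts,z:print(l,[np.round(onz(n,u,v,z,st),1)[:2].tolist() for u,v in pts])
f("lip top","top",[(339.3,192.1),(371.1,205),(368.6,211.4),(337.1,197.4)],71.5)
f("lip side","side",[(338.3,196.6),(352.1,220.4),(346.6,222.3),(332.6,197.7)],71.5)
f("pin wrist","wrist",[(265,201.5),(348,195.5)],63)
f("rim wrist","wrist",[(265,197.7),(350,190.7)],60)
f("foot wrist","wrist",[(271,187),(349,181.3)],0)
f("backrim top","top",[(325.5,225.5),(357,239)],63)
def tri(obs):
    A=np.zeros((3,3));b=np.zeros(3)
    for n,u,v in obs:
        o,d=ray(n,u,v,st);d/=np.linalg.norm(d);P=np.eye(3)-d[:,None]*d;A+=P;b+=P@o
    p=np.linalg.solve(A,b);print(np.round(p,1),[np.round(proj(n,p,st)-(u,v),1).tolist() for n,u,v in obs])
# edge corners: y+ (left in top) and y-
tri([("top",320+62/7,190+205/7),("side",300+52/7,183+25/7),("wrist",240+700/6,175+338/6)])
tri([("top",320+280/7,190+295/7),("side",300+138/7,183+178/7),("wrist",240+70/6,175+385/6)])
tri([("side",311.1,204.6),("wrist",304.2,217.7),("top",320+160/7,190+270/7)])
```

```text
lip top [[646.6, -29.9], [608.1, -126.2], [588.6, -118.6], [630.4, -23.3]]
lip side [[646.8, -29.8], [605.3, -125.6], [589.1, -120.2], [631.5, -21.6]]
pin wrist [[511.5, -82.5], [547.3, 4.5]]
rim wrist [[508.0, -81.2], [544.0, 8.8]]
foot wrist [[506.7, -84.4], [546.3, 11.9]]
backrim top [[545.5, 11.1], [505.5, -84.3]]
[558.2   1.1 145.1] [[0.1, 0.1], [0.3, -0.1], [0.6, -0.9]]
[523.1 -86.1 144.6] [[-0.5, -0.2], [0.4, -0.0], [-1.6, -0.8]]
[533.4 -39.6 120.4] [[0.2, -0.1], [0.1, -0.4], [0.0, 0.1]]
```

The three views agree:
- The box yaw is about -22.4°.
- The hinge is at about (530,-38,63) and the box centre at (577,-57).
- The flap angle is about 1.43 and the tuck about 2 mm.

I'll go behind the flap, tip at about z 105.

```bash
python3 -m creep '[[1,[-0.006,-0.005,0],0.0365],[1,[-0.006,-0.005,-0.01],0.0365],[1,[-0.005,-0.005,-0.03],0],[1,[0,0,-0.03],0],[1,[0,0,-0.03],0],[1,[0,0,-0.03],0],[1,[0,0,-0.011],0],[1,[0,0,0],0]]'
python3 - <<'E'
from h import *
s=r.read_state();im=r.get_image("side");cv2.imwrite("pics/s2.png",cv2.resize(im[150:260,260:400,::-1],None,fx=5,fy=5,interpolation=2))
print(s["time"],s["eef_pos"],np.round(s["eef_rot"],3).tolist(),s["contact_force"])
d=np.array(s["eef_pos"])-[530.2,-38.3,63];print("t",d[:2]@[.924,-.381],"lat",d[:2]@[.381,.924],"h",d[2])
E
```

```text
time: 2.55
eef_pos: [505.3, -25.8, 105.0]
eef_rot: [[-0.003, -0.926, 0.377], [0.001, 0.377, 0.926], [-1.0, 0.003, -0.001]]
contact_force: [0.5, -0.5, 0.5]
width: -0.0
2.55 [505.34140704 -25.81763083 105.04236004] [[-0.003, -0.926, 0.377], [0.001, 0.377, 0.926], [-1.0, 0.003, -0.001]] [ 0.51100271 -0.51293459  0.50030822]
t -27.725122553026466 lat 2.062585192474914 h 42.04236003899652
```

View pics/s2.png

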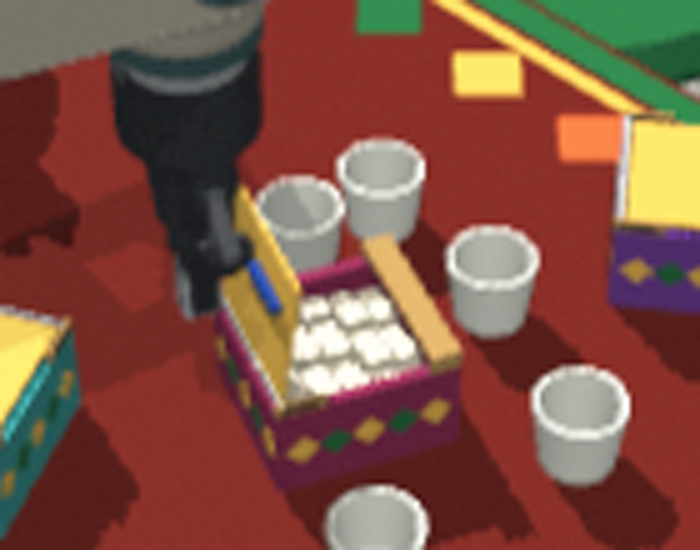

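Side view: the shut fingers stand just behind the upright flap, at full-image ~(303,208), with nothing else near. Now I start the fold.

```bash
python3 -m creep '[[1,[0.0038,-0.0038,0],0],[1,[0.0046,-0.0019,0],0],[1,[0.0046,-0.0019,0],0],[1,[0.0037,-0.0015,0],0],[1,[0.0037,-0.0015,0],0],[1,[0.0037,-0.0015,0],0],[1,[0.0037,-0.0015,-0.0005],0],[1,[0,0,0],0]]'
cat >> h.py <<'E'
def rep():
    s=r.read_state();d=np.array(s["eef_pos"])-[530.2,-38.3,63];f=np.array(s["contact_force"])
    print(round(s["time"],2),"t %.1f lat %.1f h %.1f"%(d[:2]@[.924,-.381],d[:2]@[.381,.924],d[2]),"F t %.1f lat %.1f z %.1f"%(f[:2]@[.924,-.381],f[:2]@[.381,.924],f[2]))
E
python3 -c 'from h import *;rep()'
```

```text
time: 3.4
eef_pos: [534.5, -40.5, 105.6]
eef_rot: [[-0.0, -0.926, 0.378], [0.0, 0.378, 0.926], [-1.0, 0.0, -0.0]]
contact_force: [-0.9, -0.0, 0.6]
width: -0.2
3.4 t 4.8 lat -0.4 h 42.6 F t -0.9 lat -0.4 z 0.6
```

```bash
python3 -m creep '[[1,[0.0031,-0.0013,-0.0023],0],[1,[0.0031,-0.0013,-0.0023],0],[1,[0.0031,-0.0013,-0.0027],0],[1,[0.0031,-0.0013,-0.0027],0],[1,[0.0024,-0.001,-0.0033],0],[1,[0.0024,-0.001,-0.0033],0],[1,[0.0018,-0.0008,-0.0038],0],[1,[0.0018,-0.0008,-0.0038],0]]'
python3 - <<'E'
from h import *
rep();a=r.get_image("side");b=r.get_image("top")
f=lambda q:cv2.resize(q[:,:,::-1],None,fx=5,fy=5,interpolation=2)
cv2.imwrite("pics/s3.png",np.hstack([f(a[170:260,285:365]),f(b[180:270,310:390])]))
E
```

```text
time: 4.2
eef_pos: [555.3, -49.2, 81.4]
eef_rot: [[0.0, -0.926, 0.378], [0.0, 0.378, 0.926], [-1.0, -0.0, 0.0]]
contact_force: [0.5, 0.1, 2.0]
width: -0.1
4.2 t 27.4 lat -0.5 h 18.4 F t 0.5 lat 0.3 z 2.0
```

View pics/s3.png

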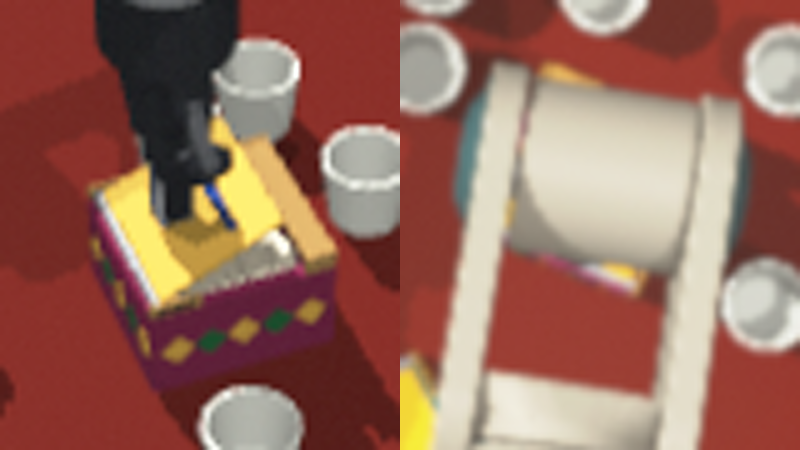

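Side view: the flap is folded to about 0.4 rad, the fingertip rests on it on the hinge side of the blue rib, and its edge is still above and short of the lip. I continue down.

```bash
python3 -m creep '[[1,[0.0006,-0.0002,-0.003],0],[1,[0.0006,-0.0002,-0.003],0],[1,[0.0005,-0.0002,-0.003],0],[1,[0.0003,-0.0001,-0.003],0],[1,[0,0,-0.002],0],[1,[0,0,-0.0015],0],[1,[0,0,-0.001],0],[1,[0,0,-0.0005],0]]'
python3 -c 'from h import *;rep()'
```

```text
time: 5.1
eef_pos: [557.1, -49.8, 64.6]
eef_rot: [[0.0, -0.926, 0.378], [0.0, 0.378, 0.926], [-1.0, -0.0, 0.0]]
contact_force: [0.8, -0.7, 2.6]
width: -0.2
5.1 t 29.3 lat -0.4 h 1.6 F t 1.0 lat -0.3 z 2.6
```

```bash
python3 -m creep '[[1,[0,0,-0.0003],0],[1,[0,0,-0.0003],0],[1,[0,0,0],0],[1,[0,0,0],0],[1,[0,0,0],0],[1,[0,0,0],0],[1,[0,0,0],0],[1,[0,0,0],0]]'
python3 -c '
from h import *
rep();b=r.get_image("side");cv2.imwrite("pics/s4.png",cv2.resize(b[170:260,285:365,::-1],None,fx=7,fy=6.5,interpolation=2))'
```

```text
time: 5.9
eef_pos: [557.2, -49.9, 64.4]
eef_rot: [[0.001, -0.926, 0.378], [0.0, 0.378, 0.926], [-1.0, -0.0, 0.0]]
contact_force: [-0.0, -0.9, 4.7]
width: -0.0
5.9 t 29.3 lat -0.4 h 1.4 F t 0.3 lat -0.9 z 4.7
```

View pics/s4.png

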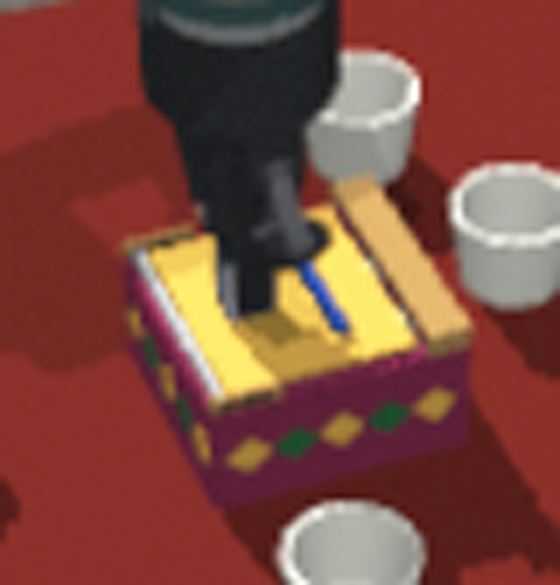

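Side view: the flap is flat, its edge is just short of the lip, and the press is ~4 N. Now I slide it along +x.

```bash
python3 -m creep '[[1,[0.00185,-0.00076,0],0],[1,[0.00185,-0.00076,0],0],[1,[0.00185,-0.00076,0],0],[1,[0.00185,-0.00076,0],0],[1,[0.00185,-0.00076,0],0],[1,[0.00185,-0.00076,0],0],[1,[0.00185,-0.00076,0],0],[1,[0,0,0],0]]'
python3 -c 'from h import *;rep()'
python3 -m creep '[[1,[0.00185,-0.00076,0],0],[1,[0.00185,-0.00076,0],0],[1,[0.0014,-0.0006,0],0],[1,[0.0014,-0.0006,0],0],[1,[0,0,0],0],[1,[0,0,0],0],[1,[0,0,0],0],[1,[0,0,0],0]]'
python3 -c '
from h import *
rep();b=r.get_image("side");cv2.imwrite("pics/s5.png",cv2.resize(b[170:260,285:365,::-1],None,fx=7,fy=6.5,interpolation=2))'
```

```text
time: 6.75
eef_pos: [570.1, -55.1, 64.4]
eef_rot: [[0.0, -0.926, 0.378], [0.0, 0.378, 0.926], [-1.0, -0.0, 0.0]]
contact_force: [-0.5, 0.6, 5.8]
width: -0.0
6.75 t 43.3 lat -0.3 h 1.4 F t -0.6 lat 0.3 z 5.8
time: 7.55
eef_pos: [575.8, -57.4, 64.2]
eef_rot: [[-0.002, -0.926, 0.378], [0.001, 0.378, 0.926], [-1.0, 0.002, 0.0]]
contact_force: [-3.8, 2.2, 7.1]
width: -0.1
7.55 t 49.4 lat -0.2 h 1.2 F t -4.3 lat 0.6 z 7.1
```

View pics/s5.png

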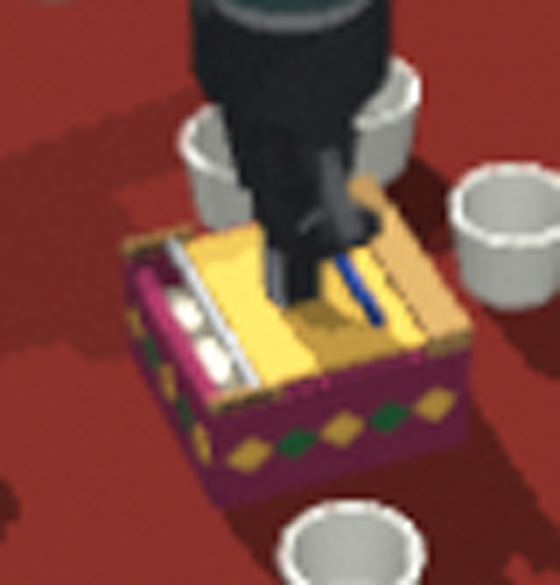

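Side view: the pin has slid visibly and the edge is now under the lip, with the box still in place. Next I measure the slide from the grey pin line in this image.

Run:
```python
from h import *
C=np.array([576.6,-57,0]);ex=np.array([.924,-.381,0]);ey=np.array([.381,.924,0])
b0=cv2.imread("pics/side0.png");b1=r.get_image("side")[:,:,::-1].copy();cv2.imwrite("pics/s5full.png",b1)
for y0 in(-35,-25,30):
  for nm,b,z in(("now",b1,63),):
    ts=np.arange(-58,0,1.)
    P=[proj("side",C+ex*t+ey*y0+[0,0,z]) for t in ts]
    v=[cv2.getRectSubPix(b,(1,1),tuple(map(float,p)))[0,0].astype(int) for p in P]
    print(y0,[(int(t),*q[::-1]) for t,q in zip(ts,v)][8:36:2])
```

```text
-35 [(-50, np.int64(213), np.int64(154), np.int64(158)), (-48, np.int64(235), np.int64(215), np.int64(202)), (-46, np.int64(232), np.int64(225), np.int64(207)), (-44, np.int64(218), np.int64(210), np.int64(189)), (-42, np.int64(181), np.int64(173), np.int64(155)), (-40, np.int64(161), np.int64(157), np.int64(145)), (-38, np.int64(168), np.int64(168), np.int64(164)), (-36, np.int64(212), np.int64(211), np.int64(207)), (-34, np.int64(229), np.int64(215), np.int64(180)), (-32, np.int64(239), np.int64(213), np.int64(128)), (-30, np.int64(251), np.int64(229), np.int64(110)), (-28, np.int64(254), np.int64(235), np.int64(110)), (-26, np.int64(254), np.int64(235), np.int64(110)), (-24, np.int64(254), np.int64(236), np.int64(111))]
-25 [(-50, np.int64(227), np.int64(179), np.int64(181)), (-48, np.int64(247), np.int64(232), np.int64(224)), (-46, np.int64(254), np.int64(253), np.int64(245)), (-44, np.int64(254), np.int64(252), np.int64(244)), (-42, np.int64(250), np.int64(247), np.int64(235)), (-40, np.int64(232), np.int64(228), np.int64(216)), (-38, np.int64(206), np.int64(206), np.int64(204))
[... 381 characters left out ...]
t64(116), np.int64(40), np.int64(71)), (-48, np.int64(89), np.int64(31), np.int64(54)), (-46, np.int64(82), np.int64(28), np.int64(49)), (-44, np.int64(82), np.int64(29), np.int64(49)), (-42, np.int64(84), np.int64(40), np.int64(57)), (-40, np.int64(113), np.int64(87), np.int64(98)), (-38, np.int64(159), np.int64(151), np.int64(155)), (-36, np.int64(205), np.int64(201), np.int64(198)), (-34, np.int64(225), np.int64(209), np.int64(172)), (-32, np.int64(235), np.int64(202), np.int64(109)), (-30, np.int64(248), np.int64(220), np.int64(103)), (-28, np.int64(252), np.int64(228), np.int64(105)), (-26, np.int64(253), np.int64(231), np.int64(107)), (-24, np.int64(252), np.int64(230), np.int64(106))]
```

The pin is at about -36 mm, so the tuck is about 16 mm. I push 1 mm more while watching the force.

```bash
python3 -m creep '[[1,[0.0005,-0.0002,0],0],[1,[0.0005,-0.0002,0],0],[1,[0,0,0],0],[1,[0,0,0],0],[1,[0,0,0],0],[1,[0,0,0],0],[1,[0,0,0],0],[1,[0,0,0],0]]'
python3 -c 'from h import *;rep()'
```

```text
time: 8.45
eef_pos: [576.7, -57.7, 64.2]
eef_rot: [[-0.002, -0.926, 0.378], [0.001, 0.378, 0.926], [-1.0, 0.002, 0.0]]
contact_force: [-4.5, 1.6, 7.6]
width: 0.4
8.45 t 50.4 lat -0.2 h 1.2 F t -4.8 lat -0.2 z 7.6
```

```bash
python3 -m creep '[[1,[0,0,0.001],0],[1,[0,0,0.002],0],[1,[0,0,0.005],0],[1,[0,0,0.01],0],[1,[0,0,0.02],0],[1,[0,0,0.03],0],[1,[-0.01,0.005,0.04],0],[1,[-0.02,0.01,0.04],0]]'
python3 -m creep '[[1,[-0.02,0.02,0.02],0],[1,[-0.02,0.03,0],0],[1,[-0.02,0.03,0],0],[1,[-0.02,0.03,0],0],[1,[-0.02,0.03,0],0],[1,[-0.01,0.02,0],0],[1,[0,0,0],0],[1,[0,0,0],0]]'
python3 - <<'E'
from h import *
rep();a=r.get_image("side")[:,:,::-1].copy();b=r.get_image("top")[:,:,::-1].copy()
cv2.imwrite("pics/fs.png",a);cv2.imwrite("pics/ft.png",b)
f=lambda q:cv2.resize(q,None,fx=4,fy=4,interpolation=2)
cv2.imwrite("pics/f.png",np.hstack([f(a[165:265,290:390]),f(b[160:260,300:400])]))
C=np.array([576.6,-57,0]);ex=np.array([.924,-.381,0]);ey=np.array([.381,.924,0])
for n,im in(("side",a),("top",b)):
  for y0 in(-25,30):
    print(n,y0,[(t,*map(int,cv2.getRectSubPix(im,(1,1),tuple(map(float,proj(n,C+ex*t+ey*y0+[0,0,63]))))[0,0][::-1])) for t in range(-42,-26,2)])
E
```

```text
time: 9.25
eef_pos: [547.3, -43.6, 213.6]
eef_rot: [[-0.0, -0.925, 0.379], [-0.0, 0.379, 0.925], [-1.0, 0.0, -0.0]]
contact_force: [0.9, 1.0, 0.8]
width: 0.0
time: 10.05
eef_pos: [437.6, 116.7, 232.7]
eef_rot: [[0.001, -0.926, 0.377], [-0.0, 0.377, 0.926], [-1.0, -0.001, 0.0]]
contact_force: [-0.3, -1.2, 0.9]
width: 0.2
10.05 t -144.6 lat 107.9 h 169.7 F t 0.2 lat -1.2 z 0.9
side -25 [(-42, 248, 246, 233), (-40, 229, 226, 213), (-38, 203, 203, 201), (-36, 217, 215, 211), (-34, 233, 223, 195), (-32, 247, 224, 126), (-30, 252, 231, 112), (-28, 253, 235, 110)]
side 30 [(-42, 91, 42, 61), (-40, 117, 89, 101), (-38, 163, 156, 159), (-36, 211, 207, 202), (-34, 233, 221, 179), (-32, 246, 222, 120), (-30, 252, 232, 111), (-28, 253, 235, 110)]
top -25 [(-42, 219, 209, 190), (-40, 214, 206, 186), (-38, 204, 196, 183), (-36, 207, 198, 183), (-34, 219, 206, 181), (-32, 231, 212, 146), (-30, 241, 219, 107), (-28, 245, 227, 69)]
top 30 [(-42, 193, 180, 160), (-40, 195, 186, 167), (-38, 196, 189, 176), (-36, 206, 196, 182), (-34, 217, 203, 177), (-32, 231, 210, 145), (-30, 241, 219, 107), (-28, 246, 227, 71)]
```

View pics/f.png

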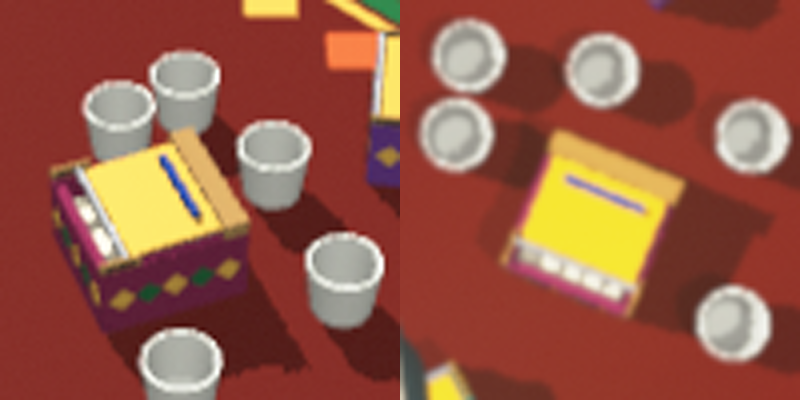

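The final view shows the flap flat and held under the lip, and the box and cups where they were. Handing in.

Run:
```python
from h import *
for n,f,(x,y,w,h) in(("top0","ft",(335,188,40,24)),("side0","fs",(312,222,45,30))):
    a,b=[cv2.imread(f"pics/{k}.png") for k in(n,f)]
    t=a[y:y+h,x:x+w];s=cv2.matchTemplate(b[y-5:y+h+5,x-5:x+w+5],t,cv2.TM_CCOEFF_NORMED);print(n,cv2.minMaxLoc(s)[1::2])
r.hand_in()
```

```text
top0 (0.8213350176811218, (5, 5))
side0 (0.8596964478492737, (5, 5))
the job is handed in; nothing more can be done
```

The sugar box is shut: the yellow flap is folded flat and tucked under the brass lip, and it stayed flat after I lifted the fingers off. I handed the job in at about 10 s of the 37 s allowed.

- **How it was done:** With the fingers shut, I folded the flap over from the rib's hinge side. I pressed it flat with about 5 N, then slid it along by the rib with about 5 N.
- **Tuck:** After the fingers were clear, the hinge pin in the side view, with the top view agreeing roughly, put the tuck at about 16 mm (±1.5 mm) of 18. That puts the edge about 10 mm under the lip. A last 1 mm push did not visibly move the pin, so the flap may already have been at its stop.
- **Box and bystanders:** Comparing the box before and after showed no shift, to the nearest pixel (about 3 mm from the top camera), in either view. The match scores were 0.82 and 0.86. The cups looked unmoved in the final picture. I did not look closely at the coffee pot, sugar bowl or dispenser afterwards, but the arm never went near them.

No check failed.

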